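# Read a sample through the photometer's third filter

## Task

Read the sample through the third filter: press the photometer's light cover fully shut over the vial, and push the orange filter lever from its parked end until it has clicked into the third detent, but never on towards the fourth, which is the open aperture and would flood the detector. Then press the round blue read key down and let it come back up, and leave the hand clear. Do it all with the tips or outsides of the shut fingers: pinch, straddle or lift nothing, and leave the sample vial, the other vials and the things lying about where they are.

Things in the scene. Friction and masses are not known exactly. Their poses are not given: they have to be found in the camera images.
- photometer: Photometer, fixed: pale grey box 170 mm deep (x) by 150 wide (y), front deck 65 mm high. Origin: centre of its footprint at bench height; x points from its front to its rear, y to its left seen from the front, z up. Rear left a turret 64 x 60 mm, 88 mm high, with well and cover; rear right a read-out up to 80 mm high; on the deck the lever slot (along y, at x = -28 mm) and, front left, the key.
- light_cover (a joint): Hinge of the light cover, rad: 0 = shut, flat on the turret; grows as it swings up. Starts open by 0.55 to 1.05 and stays at any angle (1 to 3 N pressed straight down on it shuts it). A dark plate 61 mm from hinge to free edge, 57 mm wide, outer face 9 mm above the hinge line when shut, so its top is then 97 mm above the bench; a thumb tab sticks out 11 mm more at the free edge.
- cover_hinge (a point): Middle of the cover's hinge line at the rear of the turret, 88 mm above the bench, fixed to the photometer. The hinge line runs along the photometer's y; the free edge lies toward its front (-x). A shut fingertip pressed straight down 26 to 30 mm in front (-x) of this point meets the cover at every starting angle and carries it fully shut.
- cover_edge (a point): Middle of the cover's free edge, on its outer face; moves with the cover; 62 mm from the hinge line.
- well (a point): Centre of the floor of the sample well, 33 mm above the bench; the well is a 24 mm hole open at the turret's top. Fixed to the photometer.
- filter_lever (a joint): Travel of the filter slide, m: 0 = parked against the stop at the right-hand end (seen from the front), growing along the photometer's +y; stop at 0.056. Spring detents every 14 mm: parked 0, first 0.014, second 0.028, third 0.042, fourth (open aperture) 0.056. From each it resists with up to about 4 N until half way (7 mm), then snaps forward by itself into the next and holds. Starts parked.
- lever_tab (a point): Centre of the lever's upright orange tab, 82 mm above the bench; moves with the lever. The tab is 26 mm wide (along the photometer's x), 10 mm thick (along y, the way it slides), its top 92 mm and its underside 72 mm above the bench. When parked there is clear deck 20 mm wide and then open air on its right (-y) side.
- read_key (a joint): Travel of the read key, m: 0 = up, 0.005 = fully down; spring return, 1 N to start and 3.5 N fully down; it counts as pressed from 0.0035.
- key_top (a point): Centre of the top of the round blue read key (24 mm across) when it is up, 76 mm above the bench; it is pressed straight down. Fixed to the photometer.
- sample_vial: Sample vial with black cap and blue contents, 21 mm across, 51 mm tall, standing loose in the well, its cap 4 mm below the turret's top. Origin: centre of its underside, z up. Stays in the well.
- vial_yellow: Loose vial with blue cap and yellow contents, 21 mm across, 51 mm tall, on the bench at the photometer's right flank. Origin: centre of its underside. Leave alone.
- vial_white: Loose vial with white cap and clear contents, 21 mm across, 51 mm tall, on the bench at the photometer's right flank. Origin: centre of its underside. Leave alone.
- timer: White digital timer lying on the bench, 68 x 77 x 16 mm, right of the photometer. Origin: centre of its underside. Leave alone.
- ph_box: Flat white and green box of test strips, 96 x 88 x 16 mm, behind the photometer. Origin: centre of its underside. Leave alone.
- stopper: Red rubber stopper standing on the bench, 33 mm across, 28 mm tall, right of the photometer. Origin: centre of its underside. Leave alone.

How it is judged:
By the outcome, as a careful person would: the job done as asked, in the order asked, and still so for the second after the job is handed in, with the robot touching nothing.
It also fails if it takes over 67 s, if anything falls off the work surface, if the arm or the gripper's body presses on something with over 40 N, if the wrist force passes 120 N, or if a joint passes its speed limit or range.

## Robot

A 6-joint arm with a two-finger parallel gripper is mounted at the origin on a cart in front of the work surface, level with it; the furniture and walls round the work are solid. World frame = base frame: x ahead of the robot, y to its left, z up, the work surface at z = 0. Lengths are in m, angles in degrees, forces in N, time in s.
With the tool pointing down it reaches from about 0.4 to 0.825 m from the base axis. Payload 7 kg.
Tool frame: the origin (TCP) lies midway between the tips of the shut fingers; the grasp point (between the pads) lies hold_point_z behind it (hold_point_z is the distance from the TCP to the grasp point, in m); z points along the fingers, y is the line along which they close (so a half turn about z gives the same grasp; the last joint's range is limited). The gripper opens to 88 mm and grips with 3 to 60 N. Pads are 19 mm wide; open, the fingers measure 130 mm over their backs; the gripper's body (78 mm by 193 mm) begins 47 mm behind the grasp point.
Start: joints at [-51.331, 20.546, 0.682, 0, -70.136, -16.507], TCP at [0.255, -0.625, 0.227] pointing down, gripper open.
Joint ranges: [-176.03, 176.03], [-82.01, 121.73], [-58.28, 71.71], [-173.87, 95.51], [-174.79, -0.11], [-173.66, 173.66]. Speed limits (degrees/s): [136.94, 136.94, 172.46, 180, 180, 180].

## Interface

Orientations are given as [roll, pitch, yaw] about the fixed x, y, z axes, in that order (R = Rz(yaw) Ry(pitch) Rx(roll)).
In Python, from plant import * gives the robot as it stands.
- The arm moves only by the tool step_arm, never from a script. Its argument "steps" is a list that holds one entry, the list of rows, each a list of 6 numbers: the shift along the tool's x, y, z scaled (see below), then the turn, a rotation vector about the tool's x, y, z scaled (see below). In form: [[[tx, ty, tz, wx, wy, wz], ...]]. A call has 1 to 20 rows; each row is the pose to reach, as a shift and turn from the pose commanded when the call began, along the tool's axes at that moment; what a row does not reach only later rows make up. The controller multiplies each number of a shift by 100 mm and each number of a turn by 0.5 rad. A row lasts 1/10 s, in which the tool goes at most 50 mm and 8.59 degrees, less where a joint would pass 70% of its speed; a pose out of reach is approached as far as the arm can. A call with a number of a shift or a turn outside -1 to 1 is refused whole. A call with a gripper value outside its range is refused whole. "jaw" is the closure in counts, from 0 (fully open) to 255 (shut), set as the call begins (left out, the last holds). The fingers move at their own pace and stop on an object; the grip force is fixed at half the most. Time passes only in rows, so rows that repeat a pose let the fingers close. It gives the time, the measured TCP pose, the force, the opening and the grip force at its end, in the units of the state.
- get_obs(): the state, without advancing time (a new reading comes with each control period).
- snapshot(name): name is "scene" or "top" or "wrist"; returns (picture, depth): 400x640x3 uint8, red, green, blue; 400x640 float32, m along the optical axis (not along the pixel's ray), 0 where there is no reading.
- calibration(name): a dict with "mtx" (3x3 intrinsics, pixels), "dist" ([k1, k2, p1, p2, k3] as OpenCV has them; the pictures are not rectified), "rvec" (rotation vector, rad) and "tvec" (3), from world to camera coordinates, as OpenCV has them. Camera axes: x right, y down, z forward; pixel columns grow to the right and rows downward; lengths in m; the calibration is good to about 2 mm. A picture is of the moment at which its call begins: read the wrist's pose just before it. calibration takes no time and is no camera call; for the wrist camera it gives the pose at the moment of the call.
- close_job(): hands the job in; it is judged then, once.
The state is a dict: "clock": time; "joint_pos": joint angles; "qvel": joint speeds; "tau": joint torques, N m; "tool_pos": TCP position; "orientation": TCP orientation; "force": force on the tool from outside, world axes, zero at the start; "moment": the same for the moment, N m; "opening": finger opening in m; "gripper_force": force on a finger pad.
Only numpy, scipy, OpenCV 4.12 (cv2) and the standard library are available. Lean on these libraries where they do the work, as an engineer would, in place of code of your own. Each camera call takes 0.05 s, during which the arm holds its last target. There are 200 camera calls.

## Working session

There is one attempt and no reset: what is moved stays moved. The work goes in short steps, Python scripts to look and compute and a tool call to move; the robot and the scene stay as the last step left them, time stands still between calls to the robot, and variables do not carry over. Pictures are saved under pics/ and viewed, at most 10 in all, crops included, and the job is handed in when it is done.

Besides the shell and the picture viewer there is one more tool, called after ">>>" as name(argument=value, ...), one argument or row to a line, values as JSON. step_arm: Moves the arm, as the interface text tells. Its arguments: {"type":"object","properties":{"steps":{"type":"array","items":{"type":"array","items":{"type":"array","items":{"type":"number","minimum":-1,"maximum":1}}}},"jaw":{"type":"number"}},"required":["steps"]}

```bash
mkdir -p pics; cat > h.py <<'E'
from plant import *
import numpy as np, cv2
def cast(cal,px,z):
    u=cv2.undistortPoints(np.array([[px]],float),np.array(cal["mtx"],float),np.array(cal["dist"],float))[0,0]
    R=cv2.Rodrigues(np.array(cal["rvec"],float))[0];t=np.array(cal["tvec"],float).ravel()
    c=-R.T@t;d=R.T@np.array([u[0],u[1],1]);return c+d*(z-c[2])/d[2]
def proj(cal,P):
    return cv2.projectPoints(np.array(P,float).reshape(-1,1,3),np.array(cal["rvec"],float),np.array(cal["tvec"],float),np.array(cal["mtx"],float),np.array(cal["dist"],float))[0][:,0]
E
python3 - <<'E'
from h import *
np.set_printoptions(precision=4,suppress=True)
for n in("scene","top"):
    p,d=snapshot(n);cv2.imwrite(f"pics/{n}1.png",p[...,::-1]);np.savez(f"{n}1.npz",p=p,d=d)
    c=calibration(n);R=cv2.Rodrigues(np.array(c["rvec"],float))[0];print(n,-R.T@np.array(c["tvec"]).ravel(),R[2])
    h=cv2.cvtColor(p,cv2.COLOR_RGB2HSV)
    for nm,lo,hi in(("orange",(5,150,120),(20,255,255)),("blue",(95,120,60),(125,255,255))):
        m=cv2.inRange(h,lo,hi);k,l,s,ce=cv2.connectedComponentsWithStats(m)
        for i in range(1,k):
            if s[i,4]>25:print(nm,s[i],ce[i])
print(get_obs())
E
```

```text
scene [-0.0697 -0.9162  0.4549] [ 0.7548  0.5075 -0.4155]
orange [226 215  14  11 107] [232.     219.5514]
blue [  8 141  80  25 920] [ 47.4391 153.7902]
blue [261 246  12  10  99] [266.7172 250.2828]
blue [  31  309   55   56 1193] [ 55.0168 337.855 ]
blue [  51  334   77   66 2884] [ 95.7361 371.8128]
top [ 0.4554 -0.4674  0.9519] [ 0.1846  0.006  -0.9828]
orange [ 295  126   91   32 1809] [340.623  144.0896]
orange [277 271   9  12  53] [280.9623 276.8491]
blue [  0 234  19  46 781] [  8.3291 255.7017]
blue [232 258  10  10  77] [236.9351 262.6104]
{'clock': 0.1, 'joint_pos': array([-51.3313,  20.587 ,   0.6408,  -0.017 , -70.1353, -16.5074]), 'qvel': array([ 0.0754, -0.0638,  0.0552,  0.0971,  0.05  , -0.0298]), 'tau': array([ -0.0012, -58.4164,  29.3751,   7.0156,   0.0101,  -0.    ]), 'tool_pos': array([ 0.2544, -0.6248,  0.2257]), 'orientation': array([ 179.9173,   -0.0079, -157.8444]), 'force': array([ 0.2335,  0.429 , -0.0248]), 'moment': array([-0.065 , -0.0499, -0.0161]), 'gripper_force': 0.0, 'opening': 0.08799146359884608}
```

View pics/top1.png

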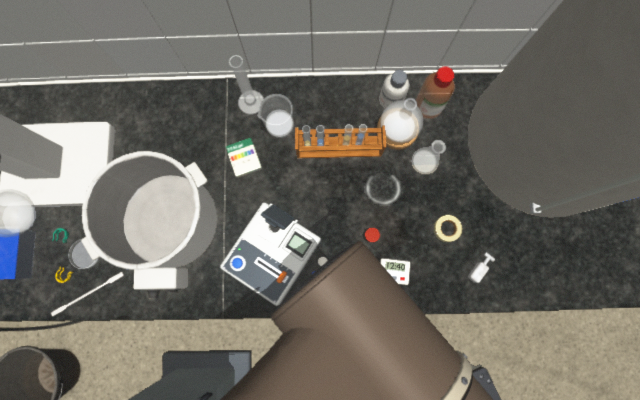

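View pics/scene1.png

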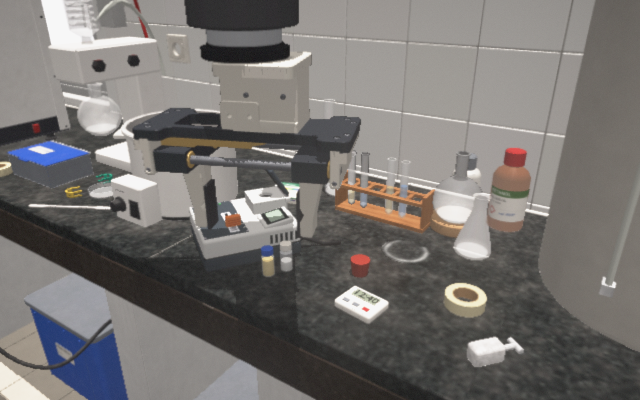

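The top view shows the photometer near (270,253): the key is at (237,263), the lever at (281,277), and the cover stands open at (277,215). The vials are beside its right flank. In the scene view the gripper hangs in front of it.

```bash
python3 - <<'E'
from h import *
np.set_printoptions(precision=4,suppress=True)
c=calibration("top")
for n,px,z in(("key",(236.9,262.6),.076),("lever",(281,276.8),.085),("FL",(222,264),.065),("FR",(277,305),.065),("RR",(320,238),.07),("RL",(265,205),.088),("vial",(322,261),.051)):
    print(n,cast(c,px,z))
p,d=snapshot("wrist");cv2.imwrite("pics/w1.png",p[...,::-1])
c=calibration("wrist");R=cv2.Rodrigues(np.array(c["rvec"],float))[0];print(-R.T@np.array(c["tvec"]).ravel(),R[0],R[2],c["mtx"])
E
```

```text
key [ 0.4901 -0.2951  0.076 ]
lever [ 0.4592 -0.3878  0.085 ]
FL [ 0.4882 -0.2614  0.065 ]
FR [ 0.4019 -0.3772  0.065 ]
RR [ 0.5384 -0.4693  0.07  ]
RL [ 0.6085 -0.3552  0.088 ]
vial [ 0.4909 -0.4725  0.051 ]
[ 0.1817 -0.6555  0.3841] [-0.3768  0.9263  0.0018] [ 0.2695  0.1114 -0.9565] [[291.9349   0.     318.606 ]
 [  0.     291.9349 204.1569]
 [  0.       0.       1.    ]]
```

View pics/w1.png

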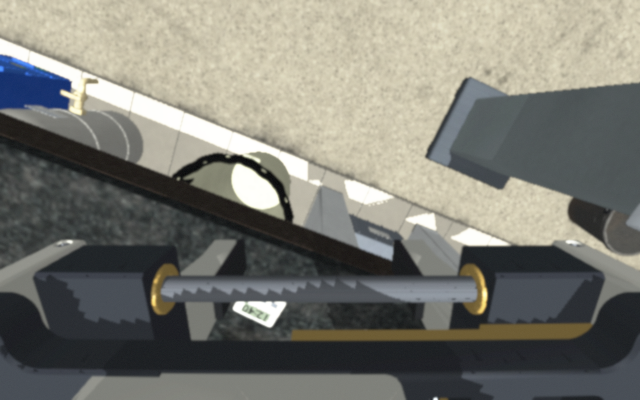

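The wrist view shows the bench edge, with the timer at (262,308). Fingers block the lower half, and the camera sits on the tool's +x side. I'll shut the fingers and move to a view pose with the tool turned so its x axis lies along the photometer's y.

>>> step_arm(
  steps=[
    [[-0.5, 0.22, 0, 0, 0, 0], [-1, 0.445, 0, 0, 0, 0], [-1, 0.445, 0, 0, 0, 0]],
  ],
  jaw=255,
)

```text
clock: 0.45
tool_pos: [0.3329, -0.5434, 0.2265]
orientation: [180.0, 0.0, -157.7]
force: [-0.5, -0.1, -0.5]
opening: 0.0692
gripper_force: 0.0
```

>>> step_arm(
  steps=[
    [[-0.5, 0.22, 0, 0, 0, 0], [-1, 0.445, 0, 0, 0, 0], [-1, 0.445, 0, 0, 0, 0]],
  ],
)

```text
clock: 0.75
tool_pos: [0.4089, -0.4644, 0.2265]
orientation: [180.0, 0.0, -157.7]
force: [-1.1, -0.3, 0.3]
opening: 0.0449
gripper_force: 0.0
```

>>> step_arm(
  steps=[
    [[-0.5, 0.22, 0, 0, 0, 0], [-1, 0.445, 0, 0, 0, 0], [-1, 0.445, 0, 0, 0, 0]],
  ],
)

```text
clock: 1.05
tool_pos: [0.4846, -0.3856, 0.2263]
orientation: [180.0, 0.0, -157.7]
force: [-0.8, 0.2, -0.7]
opening: 0.0215
gripper_force: 0.0
```

>>> step_arm(
  steps=[
    [[-0.5, 0.22, 0, 0, 0, -0.27], [-1, 0.445, 0, 0, 0, -0.54], [-1, 0.445, 0, 0, 0, -0.8], [-1, 0.445, 0, 0, 0, -0.9], [-1, 0.445, 0, 0, 0, -0.9]],
  ],
)

```text
clock: 1.55
tool_pos: [0.558, -0.3092, 0.2262]
orientation: [180.0, -0.0, -132.0]
force: [0.2, -0.2, -0.3]
opening: 0.0005
gripper_force: 0.0
```

>>> step_arm(
  steps=[
    [[0, 0, 0, 0, 0, -0.18], [0, 0, 0, 0, 0, -0.18], [0, 0, 0, 0, 0, -0.18]],
  ],
)

```text
clock: 1.85
tool_pos: [0.5575, -0.31, 0.2265]
orientation: [180.0, -0.0, -127.1]
force: [-0.0, -0.7, -0.1]
opening: 0.0004
gripper_force: 0.0
```

```bash
python3 - <<'E'
from h import *
np.set_printoptions(precision=4,suppress=True)
o=get_obs();print(o["clock"],o["tool_pos"],o["orientation"],o["joint_pos"],o["opening"])
c=calibration("wrist");p,d=snapshot("wrist");cv2.imwrite("pics/w2.png",p[...,::-1]);np.savez("w2.npz",p=p,d=d,**{k:np.array(v) for k,v in c.items()})
h=cv2.cvtColor(p,cv2.COLOR_RGB2HSV)
for nm,lo,hi in(("orange",(3,150,120),(20,255,255)),("blue",(95,120,60),(125,255,255))):
    m=cv2.inRange(h,lo,hi);k,l,s,ce=cv2.connectedComponentsWithStats(m)
    for i in range(1,k):
        if s[i,4]>60:print(nm,s[i],ce[i],cast(c,ce[i],.076),cast(c,ce[i],.092))
E
```

```text
1.85 [ 0.5575 -0.31    0.2265] [ 179.9936   -0.0057 -127.133 ] [-11.5725  17.0891  -4.3268   0.0026 -68.5924 -25.5615] 0.00037423429542896784
orange [   0   62  136  170 3220] [ 68.6935 149.7842] [ 0.7414 -0.5063  0.076 ] [ 0.7294 -0.4995  0.092 ]
orange [337  62  28  13 306] [350.4575  68.2941] [ 0.4589 -0.3898  0.076 ] [ 0.4615 -0.3889  0.092 ]
orange [  32   68  128  131 3245] [ 92.8616 132.232 ] [ 0.7066 -0.5024  0.076 ] [ 0.6964 -0.4958  0.092 ]
orange [ 10 125  16   6  66] [ 17.4394 127.4545] [ 0.7665 -0.5547  0.076 ] [ 0.7532 -0.5453  0.092 ]
orange [615 218  16  30  90] [621.7    232.6444] [ 0.3068 -0.0577  0.076 ] [ 0.3173 -0.0741  0.092 ]
blue [294   3  22  24 420] [304.7619  14.4524] [ 0.4659 -0.453   0.076 ] [ 0.4682 -0.4489  0.092 ]
blue [367 155  20  20 307] [376.0977 164.1238] [ 0.4914 -0.297   0.076 ] [ 0.4923 -0.301   0.092 ]
```

View pics/w2.png

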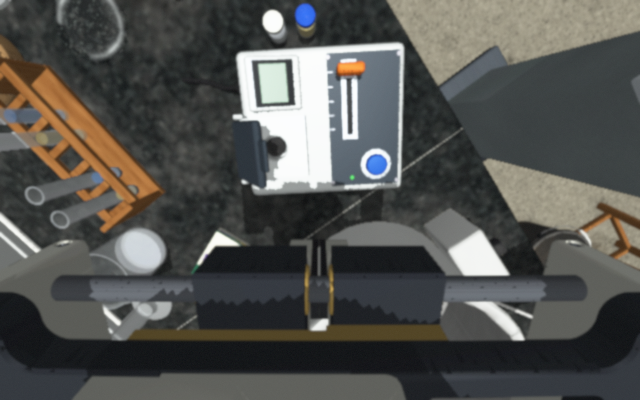

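The wrist view from above shows the orange tab at (350,68), parked; the blue key at (376,164); and the sample cap at (275,147). The open cover is edge-on at about (250,150), and the loose vials are at (274,22) and (305,15). Front corners are near (403,43) and (400,187).

```bash
python3 - <<'E'
from h import *
np.set_printoptions(precision=4,suppress=True)
f=np.load("w2.npz");c={k:f[k] for k in("mtx","dist","rvec","tvec")};p=f["p"];d=f["d"]
g=p.astype(int)
# front edge of pale box: rightmost pale pixel per row
L=[];
for r in range(55,180,3):
    row=g[r].min(1); k=[u for u in range(380,420) if row[u]>150]
    if k:L.append((max(k)+.5,r))
P=np.array([cast(c,q,.065)[:2] for q in L]);vx,vy,x0,y0=cv2.fitLine(P.astype(np.float32),cv2.DIST_HUBER,0,.001,.001).ravel()
print("front line dir",np.degrees(np.arctan2(vy,vx)),x0,y0,len(L))
yaw=np.arctan2(vy,vx)
yaw=yaw if vy>0 else yaw+np.pi
Y=np.array([np.cos(yaw),np.sin(yaw)]);X=np.array([Y[1],-Y[0]])
print("X",X,"Y",Y,"yaw",np.degrees(np.arctan2(X[1],X[0])))
nf=(np.array([x0,y0]))@X; print("front s",nf,"center s",nf+.085)
# local coords: s from center
def loc(w): return w[:2]@X-nf-.085, w[:2]@Y
for n,px,z in(("FL",(400,187),.065),("FR",(403,43),.065),("key",(376.1,164.1),.076),("well cap",(275.5,147),.084),("tab",(350.4,68.3),.091),("tabL",(337,68),.092),("tabR",(365,69),.092),("RR",(237,52),.08),("turLrear",(256,192),.088),("cover top",(236,116),.13),("coverbot",(236,184),.13)):
    print(n,loc(cast(c,px,z)),cast(c,px,z)[:2])
# depth points of the dark cover / all, local
K=c["mtx"];R=cv2.Rodrigues(c["rvec"])[0];t=c["tvec"].ravel()
for r in(125,140,150,165,180):
    u=np.arange(228,275,3);uu=cv2.undistortPoints(np.array([[a,r] for a in u],float).reshape(-1,1,2),K,c["dist"])[:,0]
    z=d[r,u];W=(np.c_[uu*z[:,None],z]-t)@R
    print(r,[tuple(np.round(1000*np.array([*loc(w),w[2]])).astype(int)) for w in W])
E
python3 - <<'E'
import cv2
p=cv2.imread("pics/w2.png")[30:205,215:420];cv2.imwrite("pics/w2c.png",cv2.resize(p,None,fx=3.4,fy=3.4,interpolation=cv2.INTER_CUBIC))
E
```

```text
front line dir 55.867573 0.43521318 -0.32811728 42
X [ 0.8277 -0.5611] Y [0.5611 0.8277] yaw -34.13242
front s 0.54435366 center s 0.62935364
FL (np.float64(-0.0851299020056873), np.float64(0.05907283916927631)) [ 0.4836 -0.2565]
FR (np.float64(-0.08432674951590872), np.float64(-0.08708309494954532)) [ 0.4023 -0.3779]
key (np.float64(-0.05599537684590021), np.float64(0.029840853827645755)) [ 0.4913 -0.297 ]
well cap (np.float64(0.0478167240123772), np.float64(0.005566957850130171)) [ 0.5636 -0.3754]
tab (np.float64(-0.029153497317553054), np.float64(-0.06310828726144217)) [ 0.4614 -0.389 ]
tabL (np.float64(-0.01672241920864985), np.float64(-0.06386144205560275)) [ 0.4713 -0.3966]
tabR (np.float64(-0.042484102890525885), np.float64(-0.061694066855695055)) [ 0.4512 -0.3804]
RR (np.float64(0.07647185955863774), np.float64(-0.08462163704713023)) [ 0.5368 -0.4661]
turLrear (np.float64(0.07212458301775422), np.float64(0.05056688505260899)) [ 0.609  -0.3517]
cover top (np.float64(0.07154018800833502), np.float64(-0.02617793567833148)) [ 0.5655 -0.4149]
coverbot (np.float64(0.079336259492382
[... 2954 characters left out ...]
), np.int64(54), np.int64(0)), (np.int64(125), np.int64(54), np.int64(-1)), (np.int64(120), np.int64(54), np.int64(0)), (np.int64(117), np.int64(55), np.int64(-1)), (np.int64(112), np.int64(55), np.int64(0)), (np.int64(79), np.int64(33), np.int64(106)), (np.int64(73), np.int64(31), np.int64(117)), (np.int64(68), np.int64(30), np.int64(126)), (np.int64(64), np.int64(29), np.int64(132)), (np.int64(60), np.int64(28), np.int64(137)), (np.int64(56), np.int64(26), np.int64(144)), (np.int64(54), np.int64(27), np.int64(144)), (np.int64(51), np.int64(27), np.int64(143)), (np.int64(64), np.int64(43), np.int64(65)), (np.int64(60), np.int64(43), np.int64(66)), (np.int64(57), np.int64(43), np.int64(66))]
```

View pics/w2c.png

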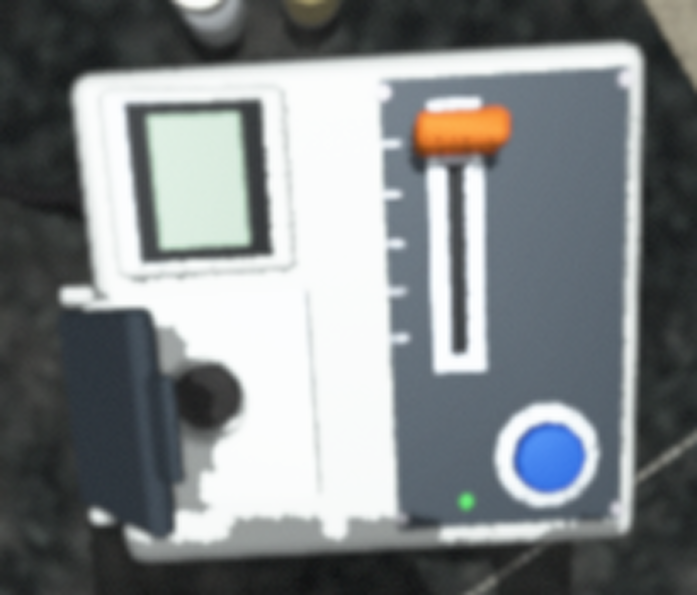

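The crop confirms the geometry. The cover's slope gives about 1.02 rad, with the hinge at local x ≈ 80 mm and photometer yaw ≈ -34.1°. Next I go above the cover.

>>> step_arm(
  steps=[
    [[0.25, -0.25, 0, 0, 0, -0.1], [0.49, -0.49, 0, 0, 0, -0.105], [0.49, -0.49, 0.3, 0, 0, -0.105], [0.49, -0.49, 0.6, 0, 0, -0.105], [0.49, -0.49, 0.6, 0, 0, -0.105]],
  ],
)

```text
clock: 2.4
tool_pos: [0.5648, -0.3773, 0.1618]
orientation: [179.5, -0.1, -124.1]
force: [-0.6, -0.7, -0.8]
opening: 0.0008
gripper_force: 0.0
```

>>> step_arm(
  steps=[
    [[0, 0, 0.08, 0, 0, 0], [0, 0, 0.16, 0, 0, 0], [0, 0, 0.24, 0, 0, 0], [0, 0, 0.32, 0, 0, 0], [0, 0, 0.4, 0, 0, 0], [0, 0, 0.48, 0, 0, 0], [0, 0, 0.54, 0, 0, 0], [0, 0, 0.6, 0, 0, 0], [0, 0, 0.64, 0, 0, 0], [0, 0, 0.67, 0, 0, 0], [0, 0, 0.68, 0, 0, 0], [0, 0, 0.68, 0, 0, 0]],
  ],
)

```text
clock: 3.6
tool_pos: [0.5677, -0.3781, 0.0981]
orientation: [180.0, -0.0, -123.9]
force: [-0.6, 0.1, -0.2]
opening: 0.0001
gripper_force: 0.0
```

>>> step_arm(
  steps=[
    [[0, 0, 0.01, 0, 0, 0], [0, 0, 0.02, 0, 0, 0], [0, 0, 0.03, 0, 0, 0], [0, 0, 0.03, 0, 0, 0]],
  ],
)

```text
clock: 4.0
tool_pos: [0.5679, -0.3782, 0.0974]
orientation: [-179.9, -0.0, -123.9]
force: [-3.2, 2.9, 10.3]
opening: 0.0005
gripper_force: 5.3
```

>>> step_arm(
  steps=[
    [[0, 0, -0.1, 0, 0, 0], [0, 0, -0.35, 0, 0, 0], [0.3, 0.25, -0.35, 0, 0, 0], [0.6, 0.5, -0.35, 0, 0, 0], [0.95, 0.8, -0.35, 0, 0, 0], [0.95, 0.8, -0.35, 0, 0, 0], [0.95, 0.8, -0.35, 0, 0, 0]],
  ],
)

```text
clock: 4.7
tool_pos: [0.4477, -0.4129, 0.1315]
orientation: [-179.9, 0.0, -124.0]
force: [-0.5, 0.5, 0.5]
opening: 0.0002
gripper_force: 0.0
```

```bash
python3 - <<'E'
from h import *
X=np.array([.8277,-.5611]);Y=np.array([.5611,.8277])
o=get_obs();w=o["tool_pos"][:2];print(o["clock"],w@X-.62935,w@Y,o["tool_pos"],o["orientation"],o["force"])
p,d=snapshot("scene");c=calibration("scene");u,v=map(int,proj(c,[.5,-.38,.09])[0]);print(u,v)
cv2.imwrite("pics/s2.png",cv2.resize(p[v-70:v+60,max(0,u-100):u+100,::-1],None,fx=3.8,fy=3.8,interpolation=cv2.INTER_CUBIC))
E
```

```text
4.7 -0.027101721822903047 -0.09058059417687592 [ 0.44769172 -0.41292789  0.13153218] [-1.79918901e+02  5.81656607e-03 -1.23975005e+02] [-0.49492685  0.50608587  0.50857283]
243 206
```

View pics/s2.png

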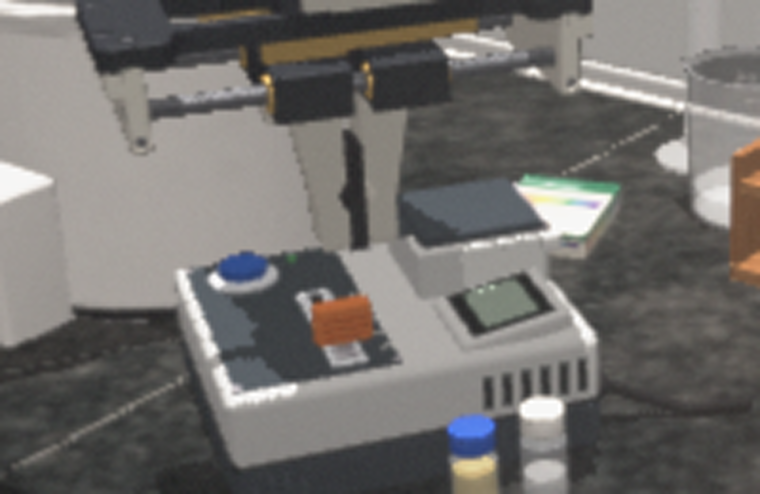

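The scene crop shows the cover shut flat on the turret, the orange tab still parked and the fingertips above and to its right. I descend to z = 0.080 beside the tab.

>>> step_arm(
  steps=[
    [[0, 0, 0.2, 0, 0, 0], [0, 0, 0.4, 0, 0, 0], [0, 0, 0.48, 0, 0, 0], [0, 0, 0.51, 0, 0, 0], [0, 0, 0.51, 0, 0, 0], [0, 0, 0.51, 0, 0, 0]],
  ],
)

```text
clock: 5.35
tool_pos: [0.449, -0.4125, 0.0803]
orientation: [-179.9, -0.0, -123.9]
force: [0.5, -1.1, 0.4]
opening: 0.0005
gripper_force: 0.0
```

>>> step_arm(
  steps=[
    [[-0.03, 0, 0, 0, 0, 0], [-0.06, 0, 0, 0, 0, 0], [-0.08, 0, 0, 0, 0, 0], [-0.08, 0, 0, 0, 0, 0]],
  ],
)

```text
clock: 5.75
tool_pos: [0.453, -0.4054, 0.0799]
orientation: [-180.0, 0.0, -123.9]
force: [0.1, -0.3, -0.3]
opening: 0.0
gripper_force: 0.0
```

>>> step_arm(
  steps=[
    [[-0.01, 0, 0, 0, 0, 0], [-0.02, 0, 0, 0, 0, 0], [-0.03, 0, 0, 0, 0, 0], [-0.03, 0, 0, 0, 0, 0]],
  ],
)

```text
clock: 6.15
tool_pos: [0.4543, -0.4033, 0.0796]
orientation: [-180.0, -0.0, -123.9]
force: [-0.7, -2.5, 0.5]
opening: 0.0001
gripper_force: 0.9
```

>>> step_arm(
  steps=[
    [[-0.02, 0, 0, 0, 0, 0], [-0.04, 0, 0, 0, 0, 0], [-0.06, 0, 0, 0, 0, 0], [-0.08, 0, 0, 0, 0, 0], [-0.1, 0, 0, 0, 0, 0], [-0.12, 0, 0, 0, 0, 0], [-0.14, 0, 0, 0, 0, 0], [-0.16, 0, 0, 0, 0, 0], [-0.18, 0, 0, 0, 0, 0], [-0.2, 0, 0, 0, 0, 0], [-0.22, 0, 0, 0, 0, 0], [-0.24, 0, 0, 0, 0, 0], [-0.26, 0, 0, 0, 0, 0], [-0.28, 0, 0, 0, 0, 0], [-0.3, 0, 0, 0, 0, 0], [-0.3, 0, 0, 0, 0, 0]],
  ],
)

```text
clock: 7.75
tool_pos: [0.4711, -0.3783, 0.0796]
orientation: [180.0, -0.0, -123.9]
force: [-1.2, -2.6, -0.8]
opening: 0.0004
gripper_force: 1.8
```

>>> step_arm(
  steps=[
    [[-0.01, 0, 0, 0, 0, 0], [-0.02, 0, 0, 0, 0, 0], [-0.02, 0, 0, 0, 0, 0]],
  ],
)

```text
clock: 8.05
tool_pos: [0.4723, -0.3765, 0.0796]
orientation: [-180.0, 0.0, -123.9]
force: [-1.5, -2.2, 0.9]
opening: 0.0003
gripper_force: 1.2
```

>>> step_arm(
  steps=[
    [[-0.01, 0, 0, 0, 0, 0], [-0.02, 0, 0, 0, 0, 0], [-0.02, 0, 0, 0, 0, 0]],
  ],
)

```text
clock: 8.35
tool_pos: [0.4736, -0.3745, 0.0795]
orientation: [-180.0, 0.0, -123.9]
force: [0.2, -0.3, 0.1]
opening: 0.0006
gripper_force: 0.0
```

Force dropped to zero at about 35.7 mm of push, so it should have snapped into the third detent. I back off, lift, and look from over the key.

>>> step_arm(
  steps=[
    [[0.1, 0, 0, 0, 0, 0], [0.12, 0, 0, 0, 0, 0], [0.12, 0, -0.3, 0, 0, 0], [0.12, 0, -0.5, 0, 0, 0], [-0.3, 0.15, -0.5, 0, 0, 0], [-0.74, 0.29, -0.5, 0, 0, 0], [-0.74, 0.29, -0.5, 0, 0, 0], [-0.74, 0.29, -0.5, 0, 0, 0]],
  ],
)

```text
clock: 9.15
tool_pos: [0.4909, -0.2966, 0.1298]
orientation: [-180.0, 0.0, -123.8]
force: [0.1, -0.3, 0.1]
opening: 0.0004
gripper_force: 0.0
```

```bash
python3 - <<'E'
from h import *
X=np.array([.8277,-.5611]);Y=np.array([.5611,.8277])
o=get_obs();w=o["tool_pos"][:2];print(o["clock"],w@X-.62935,w@Y,o["tool_pos"])
c=calibration("wrist");p,d=snapshot("wrist");cv2.imwrite("pics/w3.png",p[...,::-1])
h=cv2.cvtColor(p,cv2.COLOR_RGB2HSV)
for nm,lo,hi,z in(("orange",(3,150,120),(20,255,255),.091),("blue",(95,120,60),(125,255,255),.076)):
    m=cv2.inRange(h,lo,hi);k,l,s,ce=cv2.connectedComponentsWithStats(m)
    for i in range(1,k):
        if s[i,4]>100:
            q=cast(c,ce[i],z)[:2];print(nm,s[i],ce[i],q@X-.62935,q@Y)
E
```

```text
9.15 -0.056629585505278746 0.0299535616217232 [ 0.49088666 -0.29658444  0.12984111]
orange [262 147  38  18 559] [280.51878354 155.56887299] -0.030037157690811167 -0.02333901042646689
orange [   0  170   57   71 1521] [ 20.4503616  208.20578567] 0.15937748162318732 0.014945444988389883
blue [212   0  30  29 743] [226.7294751   12.98654105] 0.0034589769388925218 -0.11188637096233241
blue [306 208  28  27 594] [319.58080808 221.0959596 ] -0.05669684218456894 0.028938781203112298
```

View pics/w3.png

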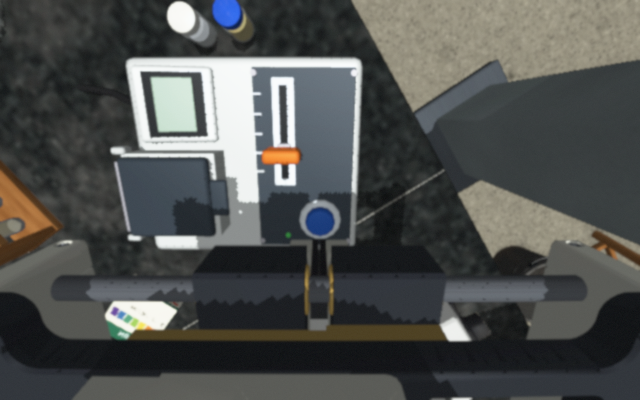

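The wrist view shows the tab at (280,155), level with the fourth of five ticks (third detent). The cover is shut and the key, at (320,221), is right under the fingertips. Next is the press.

>>> step_arm(
  steps=[
    [[0, 0, 0.2, 0, 0, 0], [0, 0, 0.4, 0, 0, 0], [0, 0, 0.5, 0, 0, 0], [0, 0, 0.53, 0, 0, 0], [0, 0, 0.55, 0, 0, 0], [0, 0, 0.57, 0, 0, 0], [0, 0, 0.58, 0, 0, 0], [0, 0, 0.59, 0, 0, 0], [0, 0, 0.59, 0, 0, 0], [0, 0, 0.59, 0, 0, 0]],
  ],
)

```text
clock: 10.2
tool_pos: [0.4911, -0.2975, 0.0711]
orientation: [-179.9, 0.0, -123.9]
force: [-0.3, -2.2, 4.6]
opening: 0.0004
gripper_force: 1.9
```

>>> step_arm(
  steps=[
    [[0, 0, -0.03, 0, 0, 0], [0, 0, -0.1, 0, 0, 0], [0, 0, -0.4, 0, 0, 0], [0, 0, -0.8, 0, 0, 0], [-0.4, 0, -1, 0, 0, 0], [-0.6, 0, -1, 0, 0, 0], [-0.6, 0, -1, 0, 0, 0], [-0.6, 0, -1, 0, 0, 0]],
  ],
)

```text
clock: 11.0
tool_pos: [0.5237, -0.2468, 0.1704]
orientation: [179.9, 0.0, -123.8]
force: [0.1, -0.1, -0.0]
opening: 0.0006
gripper_force: 0.0
```

```bash
python3 - <<'E'
from h import *
X=np.array([.8277,-.5611]);Y=np.array([.5611,.8277])
o=get_obs();print(o["clock"],o["tool_pos"],o["force"])
c=calibration("wrist");p,d=snapshot("wrist");cv2.imwrite("pics/w4.png",p[...,::-1])
h=cv2.cvtColor(p,cv2.COLOR_RGB2HSV)
for nm,lo,hi,z in(("orange",(3,150,120),(20,255,255),.091),("blue",(95,120,60),(125,255,255),.076)):
    m=cv2.inRange(h,lo,hi);k,l,s,ce=cv2.connectedComponentsWithStats(m)
    for i in range(1,k):
        if s[i,4]>100:
            q=cast(c,ce[i],z)[:2];u,v=ce[i].astype(int);K=c["mtx"];print(nm,s[i],q@X-.62935,q@Y,d[v,u])
            uu=cv2.undistortPoints(np.array([[ce[i]]]),np.array(c["mtx"]),np.array(c["dist"]))[0,0]
            R=cv2.Rodrigues(np.array(c["rvec"],float))[0];print((R.T@(np.array([*uu,1])*d[v,u]-np.array(c["tvec"]).ravel()))[2])
E
```

```text
11.0 [ 0.52371713 -0.24678162  0.17041191] [ 0.13944953 -0.10471015 -0.0246885 ]
orange [267  63  34  17 480] -0.030016096805394965 -0.02136332331189336 0.21658643
0.09255656195610605
orange [   0   84   70   83 1978] 0.17730953851390774 0.022087776757713288 0.30940711
0.009109155689817471
orange [  0 144  24  48 451] 0.20221902008031323 0.051930872170137504 0.27605134
0.05388647024199155
blue [307 128  25  25 492] -0.05679757028008037 0.030296468108702873 0.24847542
0.0750383661935511
```

View pics/w4.png

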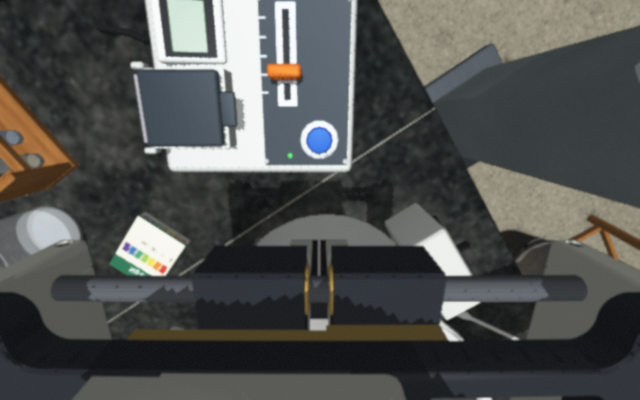

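The wrist view shows the cover flat, the tab at (285,72) at the third detent, the key up again at (319,140) with its top at 75 mm, and the hand clear.

```bash
python3 -c "
from plant import *
print(close_job())"
```

```text
the job is handed in; nothing more can be done
None
```

I pressed the light cover shut, pushed the filter lever to the third detent, pressed the read key fully down and let it come back up, and left the hand clear; the job is handed in at about 11 s on the robot's clock, with no verdict shown.

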